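# Seat a label holder behind the shelf lip and hold it home

## Task

Take the grey label holder out of its slotted wooden stand by its tab and lower it behind the metal lip along the front of the low shelf, in the right-hand part of the channel. Slide it left along the channel, by feel, until it comes up against the stop hidden there, then push it down fully home against the spring clip at that place. Finish while still holding the tab and keeping the holder pressed home, and leave the pot and the two gourds on the shelf where they are.

Things in the scene. Friction and masses are not known exactly. Their poses are not given: they have to be found in the camera images.
- label_shelf: Low fixed wooden shelf, 300 (y) x 130 mm, top 55 mm up, with an aluminium lip along its front. Origin: on the desk under the middle of the channel behind the lip; x to the rear, y left along the channel, z up. Channel: open on top, 10 mm wide (x -5 to 5), y -149 to 149. Lip 3 mm thick, 55 mm high, above it a lead-in flare leaning out to x -17, z 64.
- ledge (a point): Point on the level ledge inside the channel, 34 mm above the desk, at shelf y = -85 mm: a holder lowered with its middle here always lands on the ledge. To the left the ledge ends in a 66 mm long pocket, closed on its left by an upright stop 52 mm high. The stop's place is hidden: its face is at shelf y = 30 to 90 mm, so the seated holder's middle is at y = -5 to 60 mm.
- seat_clip (a joint): Spring clip in the pocket, its top 24 mm above the desk at rest (0). At 0.008 m the holder's foot stands on the solid pocket floor, 16 mm above the desk: fully home. The spring pushes back with 4 N at 0 and 8.5 N at 0.008 and lifts the holder again if it is not kept pressed. Nothing latches.
- holder_grip (a point): Grasp point of the grey holder, 91 mm above its foot. Blade 5 mm thick (x), 60 wide (y), 66 high, shoulder 9 mm thick at its upper edge; on its middle a tab 18 (x) x 14 (y) mm, from 66 to 111 mm above the foot. Grip from above across the 14 mm (y), fingertips above the shoulder. z up; the blank card is on the -x face, toward the shelf's front. 40 to 90 g.
- holder_foot (a point): Middle of the bottom edge of the label holder's blade; same axes.
- stand: Fixed wooden stand 50 x 90 x 30 mm, origin at the centre of its underside; the holder stands in its slot (7 mm wide in x, 66 mm long in y), which is 20 mm deep. Lift straight up to take the holder out.
- wax_pot: Round flat white pot, 90 mm across, 32 mm high, on the shelf board; origin under its centre. A bystander.
- gourd_a: Small round gourd, 61 mm across, 48 mm high, on the shelf board; origin under its centre. A bystander.
- gourd_b: Small gourd, 57 x 47 x 46 mm, on the shelf board; origin under its centre. A bystander.
There are look-alikes about, which are no part of the job. Leave any orange look-alike of the part that bears holder_grip alone.

How it is judged (in metres and radians):
On the way:
1. the holder's blade stands behind the lip, over the ledge to the right of its seat (z of holder_foot in the frame of label_shelf between 0.03 and 0.05 m and x of holder_foot in the frame of label_shelf between -0.006 and 0.006 m and y of holder_foot in the frame of label_shelf between -0.125 and 0.08 m), for 0.1 s.
At the end, for the whole second after the job is handed in: The holder stands upright (within 7 degrees) behind the lip in its pocket, its bottom edge within 3 mm of the pocket floor, the spring clip pressed at least 6 mm of its 8 mm, still and held there by the gripper's fingers; the pot and gourds within 30 mm of where they stood (value of joint seat_clip above 0.006 m and z of holder_foot in the frame of label_shelf below 0.019 m and x of holder_foot in the frame of label_shelf between -0.006 and 0.006 m and y of holder_foot in the frame of label_shelf between -0.012 and 0.066 m and angle between holder_foot's own z axis and vertical below 0.12 rad and contact force between the fingers and label_holder above 2 N and linear speed of label_holder below 0.02 m/s and distance of each of wax_pot, gourd_a, gourd_b from where it was at the start of the episode below 0.03 m); the arm keeps its last pose, push and grip.
It fails at once if a bystander on the shelf is shoved or knocked off (distance of any of wax_pot, gourd_a, gourd_b from where it was at the start of the episode above 0.04 m).
It also fails if it takes over 45 s, if anything falls off the work surface, if the arm or the gripper's body presses on something with over 40 N, if the wrist force passes 120 N, or if a joint passes its speed limit or range.

## Robot

A 6-joint arm with a two-finger parallel gripper is mounted at the origin on the work surface; the furniture and walls round the work are solid. World frame = base frame: x ahead of the robot, y to its left, z up, the work surface at z = 0. Lengths are in m, angles in degrees, forces in N, time in s.
With the tool pointing down it reaches from about 0.25 to 0.725 m from the base axis. Payload 9.7 kg.
Tool frame: the origin (TCP) lies midway between the tips of the shut fingers; the grasp point (between the pads) lies r.hold_point_z behind it (r.hold_point_z is the distance from the TCP to the grasp point, in m); z points along the fingers, y is the line along which they close (so a half turn about z gives the same grasp; the last joint's range is limited). The gripper opens to 85 mm and grips with 20 to 120 N. Pads are 22 mm wide; open, the fingers measure 114 mm over their backs; the gripper's body (76 mm by 85 mm) begins 54 mm behind the grasp point. The pads swing forward as they close: fully open they stand 13 mm farther back than shut.
Start: joints at [68.927, 4.979, 10.078, 95.1, 0, 90], TCP at [0.198, 0.513, 0.208] pointing down, gripper open.
Joint ranges: [-179.16, 179.16], [-48.56, 103.87], [-65.8, 70.77], [-126.05, 130.52], [-82.76, 87.17], [-180, 180]. Speed limits (degrees/s): [127.2, 127.2, 147.25, 180, 180, 180].

## Interface

Orientations are given as a 3x3 rotation matrix whose columns are the frame's x, y, z axes.
In Python, from cell import r, eyes gives the robot as it stands. The module is installed in compiled form; this text tells all that it offers.
- The arm moves only by the tool step_arm, never from a script. Its argument "series" is a list that holds one entry, the list of rows, each a list of 6 numbers: the shift along the tool's x, y, z in mm, then the turn, a rotation vector about the tool's x, y, z in degrees. In form: [[[tx, ty, tz, rx, ry, rz], ...]]. A call has 1 to 20 rows; each row is the pose to reach, as a shift and turn from the pose commanded when the call began, along the tool's axes at that moment; what a row does not reach only later rows make up. A row lasts 1/10 s, in which the tool goes at most 50 mm and 8.59 degrees, less where a joint would pass 70% of its speed; a pose out of reach is approached as far as the arm can. A call with a gripper value outside its range is refused whole. "fingers" is the opening, from 0 (shut) to 1 (fully open), set as the call begins (left out, the last holds). The fingers move at their own pace and stop on an object; "grip_force" is the grip in N (left out, the last holds). Time passes only in rows, so rows that repeat a pose let the fingers close. It gives the time, the measured TCP pose, the force, the opening and the grip force at its end, in the units of the state.
- r.get_state(): the state, without advancing time (a new reading comes with each control period).
- eyes.read_camera(name): name is "side" or "top" or "wrist"; returns a dict with "image" (420x560x3 uint8, red, green, blue), "z_map" (420x560 float32, m along the optical axis (not along the pixel's ray), 0 where there is no reading), "fx", "fy", "cx", "cy" (pixels), "k1" (the pictures are not rectified: a ray, as slopes to the right and down, at radius r is drawn at 1 + k1 r^2 times it, then the intrinsics apply), "R" (3x3) and "t" (3): a world point X has camera coordinates R X + t; the wrist camera has in their place "mount" (4x4, takes a point from camera to tool coordinates, whose origin is the TCP and whose axes are the flange's). Camera axes: x right, y down, z forward; pixel columns grow to the right and rows downward; lengths in m; the calibration is good to about 2 mm. A picture is of the moment at which its call begins: read the wrist's pose just before it.
- r.sign_off(): hands the job in; it is judged then, once.
The state is a dict: "t": time; "joint_pos": joint angles; "qvel": joint speeds; "joint_efforts": joint torques, N m; "eef_pos": TCP position; "orientation": TCP orientation; "wrist_force": force on the tool from outside, world axes, zero at the start; "ft_torque": the same for the moment, N m; "finger_gap": opening from 0.0 (shut) to 1.0 (fully open); "gripper_force": force on a finger pad.
Only numpy, scipy, OpenCV 4.12 (cv2) and the standard library are available. Lean on these libraries where they do the work, as an engineer would, in place of code of your own. Each camera call takes 0.05 s, during which the arm holds its last target. There are 200 camera calls.

## Working session

There is one attempt and no reset: what is moved stays moved. The work goes in short steps, Python scripts to look and compute and a tool call to move; the robot and the scene stay as the last step left them, time stands still between calls to the robot, and variables do not carry over. Pictures are saved under pics/ and viewed, at most 10 in all, crops included, and the job is handed in when it is done.

Besides the shell and the picture viewer there is one more tool, called after "Emit:" by a JSON object that holds its "name" and its "arguments", one argument or row to a line. step_arm: Moves the arm, as the interface text tells. Its arguments: {"type":"object","properties":{"series":{"type":"array"},"fingers":{"type":"number"},"grip_force":{"type":"number"}},"required":["series"]}

```bash
mkdir -p pics
cat > h.py <<'E'
import numpy as np, cv2
from cell import r, eyes
def cam(name):
    s=r.get_state(); d=eyes.read_camera(name)
    if 'mount' in d:
        M=np.array(d['mount']); Rt=np.array(s['orientation']); p=np.array(s['eef_pos'])
        d['Rcw']=Rt@M[:3,:3]; d['C']=Rt@M[:3,3]+p
    else:
        R=np.array(d['R']); d['Rcw']=R.T; d['C']=-R.T@np.array(d['t'])
    return d
def slopes(d,uv):
    uv=np.atleast_2d(uv).astype(float)
    q=np.stack([(uv[:,0]-d['cx'])/d['fx'],(uv[:,1]-d['cy'])/d['fy']],1); p=q.copy()
    for _ in range(10): p=q/(1+d['k1']*(p**2).sum(1,keepdims=True))
    return p
def pts(d,uv):
    uv=np.atleast_2d(uv).astype(int); z=d['z_map'][uv[:,1],uv[:,0]]
    p=slopes(d,uv); return (np.c_[p,np.ones(len(p))]*z[:,None])@d['Rcw'].T+d['C']
def plane(d,uv,z):
    p=slopes(d,uv); v=np.c_[p,np.ones(len(p))]@d['Rcw'].T
    return d['C']+v*((z-d['C'][2])/v[:,2])[:,None]
def cloud(d):
    v,u=np.mgrid[0:420,0:560]; return pts(d,np.c_[u.ravel(),v.ravel()]).reshape(420,560,3)
def save(d,n): cv2.imwrite('pics/'+n,d['image'][:,:,::-1])
E
python3 - <<'E'
from h import *
s=r.get_state(); print(s, r.hold_point_z)
for n in('side','top','wrist'):
    d=cam(n); save(d,n+'0.png'); print(n,d['C'],d['Rcw'][:,2]); np.save(n+'0.npy',cloud(d))
E
```

```text
{'t': 0.0, 'joint_pos': array([ 6.89264770e+01,  5.01172856e+00,  1.00332825e+01,  9.51002365e+01,
       -1.35820211e-03,  9.00007558e+01]), 'qvel': array([ 0.05345326, -0.02924738,  0.02644574,  0.02478879, -0.11739603,
        0.00652094]), 'joint_efforts': array([ 6.71043108e-04, -5.20396471e+01,  4.64799392e+01,  1.63347612e-02,
       -2.84100730e-05, -7.97140487e-07]), 'eef_pos': array([0.19767001, 0.51295919, 0.20766658]), 'orientation': array([[-9.33115062e-01,  3.59577611e-01, -4.71660526e-04],
       [ 3.59577919e-01,  9.33114171e-01, -1.28994770e-03],
       [-2.37231910e-05, -1.37326834e-03, -9.99999057e-01]]), 'wrist_force': array([0.16421936, 0.11534749, 1.14683591]), 'ft_torque': array([-0.00750431,  0.04741917, -0.00444316]), 'gripper_force': 0.0, 'finger_gap': 1.0037931199190906} 0.0187
side [0.65665574 0.85946754 0.53222088] [-0.14932935 -0.84178271 -0.51875101]
top [0.41625921 0.14204483 0.91520824] [ 0.14852158  0.0039158  -0.98890141]
wrist [0.1227265  0.54131955 0.37406717] [ 0.29305982 -0.11208312 -0.94950161]
```

View pics/top0.png

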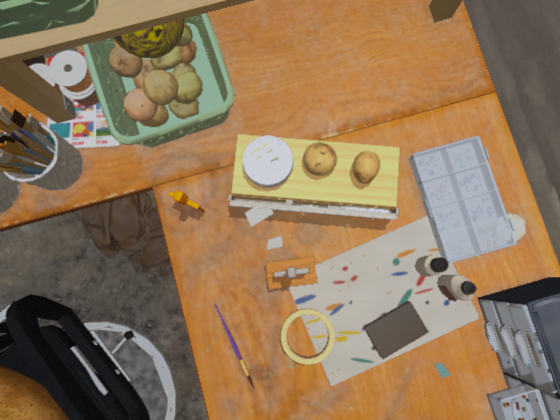

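View pics/side0.png

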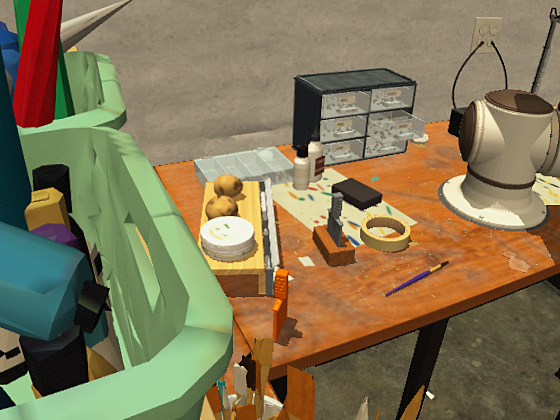

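The top view shows the shelf at (232-400, 135-215), with the lip along its lower edge. The stand is at (291,273) with the grey tab at (291,271), and the orange look-alike is at (186,201). Next I'll measure the tab, stand and shelf.

Run:
```python
from h import *
P=np.load('top0.npy'); im=cv2.imread('pics/top0.png'); hsv=cv2.cvtColor(im,cv2.COLOR_BGR2HSV)
for uv in [(291,271),(280,273),(303,271),(270,280),(310,265),(240,198),(395,205),(315,150),(268,160),(320,158),(366,166)]:
    print(uv,P[uv[1],uv[0]].round(4),hsv[uv[1],uv[0]])
# shelf board: z 0.05-0.06
z=P[:,:,2]; reg=np.zeros(z.shape,bool); reg[125:225,215:415]=1
m=(reg&(z>.045)&(z<.062)); pts_=P[m]; rect=cv2.minAreaRect(pts_[:,:2].astype(np.float32)); print('board',rect,cv2.boxPoints(rect),pts_[:,2].mean())
m2=reg&(z>.058)&(z<.07); print('flare', m2.sum(), P[m2][:,:2].min(0),P[m2][:,:2].max(0))
reg[:]=0; reg[250:300,255:325]=1
m=reg&(z>.02)&(z<.035); print('stand',cv2.minAreaRect(P[m][:,:2].astype(np.float32)),P[m][:,2].mean())
for lo,hi in((.06,.085),(.105,.13)):
    m=reg&(z>lo)&(z<hi); q=P[m]; print(lo,m.sum(), q.mean(0) if m.sum() else 0, cv2.minAreaRect(q[:,:2].astype(np.float32)) if m.sum() else 0)
a=cv2.resize(im[240:310,245:335],None,fx=4.4,fy=4.4,interpolation=cv2.INTER_CUBIC); b=cv2.resize(im[125:225,225:405],None,fx=4.4,fy=4.4,interpolation=cv2.INTER_CUBIC)
o=np.zeros((600,800,3),np.uint8);b=b[::1][:,:800];c=np.vstack([b[140:], np.pad(a,((0,0),(0,b.shape[1]-a.shape[1]),(0,0)))]);cv2.imwrite('pics/c1.png',c[:600]);print(c.shape)
```

```text
(291, 271) [0.425  0.1382 0.1187] [ 13  21 173]
(280, 273) [0.4223 0.157  0.0763] [ 15  20 175]
(303, 271) [0.4252 0.1173 0.0738] [ 14  15 181]
(270, 280) [0.4103 0.176  0.0305] [ 15 168 191]
(310, 265) [0.4364 0.103  0.0294] [ 15 165 189]
(240, 198) [0.5649 0.2328 0.0099] [ 17  87 114]
(395, 205) [ 0.541  -0.0507  0.0556] [ 28  93 205]
(315, 150) [0.6343 0.0933 0.0949] [ 19 133 197]
(268, 160) [0.6194 0.1759 0.0871] [110  11 212]
(320, 158) [0.62   0.0848 0.0941] [ 23 105 206]
(366, 166) [0.6033 0.0061 0.0998] [ 23 105 206]
board ((0.5971102118492126, 0.09254526346921921), (0.30716249346733093, 0.1382095217704773), 84.40888977050781) [[ 0.513371   -0.05357255]
 [ 0.650923   -0.06703809]
 [ 0.68084943  0.23866308]
 [ 0.5432974   0.2521286 ]] 0.05509304820443634
flare 923 [ 0.51466265 -0.0519729 ] [0.67402786 0.24781227]
stand ((0.42261895537376404, 0.13886134326457977), (0.04974180459976196, 0.09010869264602661), 6.448476314544678) 0.029869974869311557
0.06 131 [0.42255902 0.13937641 0.07599502] ((0.4227038323879242, 0.13891912996768951), (0.008906666189432144, 0.05816955119371414), 6.548526287078857)
0.105 96 [0.42304633 0.13873742 0.11979325] ((0.42261451482772827, 0.1390136182308197), (0.01484927162528038, 0.01781073957681656), 89.654052734375)
(608, 792, 3)
```

View pics/c1.png

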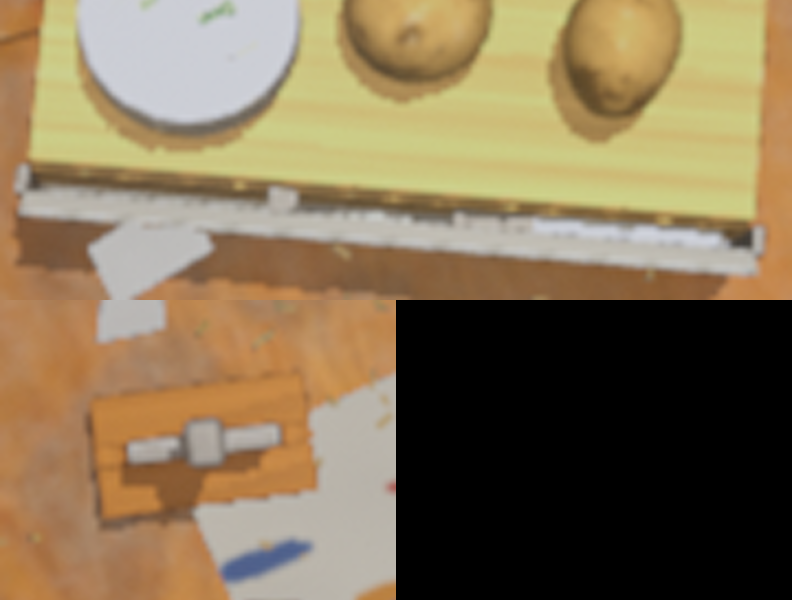

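The crop shows the channel's dark slot, running from (30,180) to (745,240). A grey block at (282,198) looks like the stop, and the white ledge is on the right at (530-725, 232). Next I'll fit the shelf frame and work out the approach.

```bash
cat >> h.py <<'E'
def go(x,y,z,ang):
    "tool-frame shift (mm) and z turn for TCP target, tool y axis at world angle ang deg"
    s=r.get_state(); R=np.array(s['orientation']); 
    a=np.radians(ang); ty=np.array([np.cos(a),np.sin(a),0]); tz=np.array([0,0,-1.]); T=np.c_[np.cross(ty,tz),ty,tz]
    rv=cv2.Rodrigues(R.T@T)[0].ravel()*180/np.pi
    print('move mm',(R.T@(np.array([x,y,z])-s['eef_pos'])*1000).round(1),'deg',rv.round(2))
E
python3 - <<'E'
from h import *
d=cam('top'); im=cv2.cvtColor(d['image'],cv2.COLOR_RGB2HSV)
yel=((im[:,:,0]>20)&(im[:,:,0]<32)&(im[:,:,1]>80)&(im[:,:,2]>160)).astype(np.uint8)
yel=cv2.morphologyEx(yel,cv2.MORPH_OPEN,np.ones((3,3)))
uv=[]
for u in range(240,392):
    c=np.where(yel[180:215,u])[0]
    if len(c): uv.append((u,180+c.max()+.5))
p=plane(d,np.array(uv),.055)
f=np.polyfit(p[:,1],p[:,0],1); 
for _ in range(3):
    e=p[:,0]-np.polyval(f,p[:,1]); k=abs(e)<.003; f=np.polyfit(p[k,1],p[k,0],1)
print('board front edge',f,'yaw',-np.degrees(np.arctan(f[0])),k.mean(),e[k].std())
# crop->image: u=225+cu/4.4, v=125+(cv+140)/4.4
cr=lambda x,y:(225+x/4.4-.4,125+(y+140)/4.4-.4)
yaw=-np.arctan(f[0]); R2=np.array([[np.cos(yaw),-np.sin(yaw)],[np.sin(yaw),np.cos(yaw)]])
ends=plane(d,[cr(30,160),cr(752,215)],.055)[:,:2]
yc=(ends@R2[:,1]).mean(); xs=(np.array([np.polyval(f,.09),.09])@R2[:,0])-.005
O=R2@np.array([xs,yc]); print('origin',O,'len',np.ptp(ends@R2[:,1]))
S=lambda q:(q[:,:2]-O)@R2
print('flare bottom corners',S(plane(d,[cr(18,214),cr(757,273)],.064)))
print('stop L,R',S(plane(d,[cr(268,198),cr(298,198)],.052)), 'ledge ends',S(plane(d,[cr(530,228),cr(725,240)],.034)), 'ledge2',S(plane(d,[cr(455,216),cr(358,214)],.034)))
np.save('shelf.npy',np.r_[O,yaw])
L=O+R2@[0,-.085]; print('ledge world',L,np.degrees(yaw))
go(.4226,.139,.2,96.45)
E
```

```text
board front edge [0.09806583 0.54328641] yaw -5.600849691816663 1.0 0.0005353326906739037
origin [0.54774328 0.09667851] len 0.2967296109269455
flare bottom corners [[-0.01892954  0.14972891]
 [-0.01757843 -0.1497033 ]]
stop L,R [[-0.00194079  0.04948178]
 [-0.00089489  0.0371781 ]] ledge ends [[-0.00253628 -0.06061853]
 [-0.00068481 -0.14210575]] ledge2 [[-0.00012943 -0.02896599]
 [-0.00273107  0.01162617]]
ledge world [0.53944748 0.0120843 ] -5.600849691816663
move mm [-344.4 -268.2    8.2] deg [-4.000e-02 -1.000e-02 -2.752e+01]
```

Emit:
{"name": "step_arm", "arguments": {
  "series": [
    [[-43,-33.5,0,0,0,-3.5],[-86,-67,0,0,0,-7],[-129,-100.5,0,0,0,-10.5],[-172,-134,2,0,0,-14],[-215,-167.5,4,0,0,-17.5],[-258,-201,6,0,0,-21],[-301,-234.5,8,0,0,-24.5],[-344.4,-268.2,8,0,0,-27.5],[-344.4,-268.2,8,0,0,-27.5],[-344.4,-268.2,8,0,0,-27.5],[-344.4,-268.2,8,0,0,-27.5],[-344.4,-268.2,8,0,0,-27.5]]
  ],
  "fingers": 1
}}

```text
t: 1.4
eef_pos: [0.4223, 0.1397, 0.2003]
orientation: [[-0.994, -0.112, -0.0], [-0.112, 0.994, 0.0], [0.0, 0.0, -1.0]]
wrist_force: [0.5, 0.3, 0.2]
finger_gap: 1.002
gripper_force: 0.0
```

Run:
```python
from h import *
d=cam('wrist'); save(d,'w1.png'); P=cloud(d); z=P[:,:,2]
near=(abs(P[:,:,0]-.4226)<.03)&(abs(P[:,:,1]-.139)<.05)
for lo,hi in((.02,.035),(.06,.085),(.112,.13)):
    m=near&(z>lo)&(z<hi); q=P[m]
    if len(q): print(lo,len(q),q.mean(0),cv2.minAreaRect(q[:,:2].astype(np.float32)))
s=r.get_state();print(s['t'],s['eef_pos'])
go(.4226,.139,.083,96.45)
```

```text
0.02 2756 [0.41814547 0.13718449 0.03049175] ((0.4242311418056488, 0.13751333951950073), (0.04979941248893738, 0.09030390530824661), 6.711436748504639)
0.06 573 [0.42310801 0.13745951 0.07478653] ((0.42184996604919434, 0.13728711009025574), (0.013321352191269398, 0.058896660804748535), 6.327819347381592)
0.112 419 [0.42303555 0.13728892 0.12025406] ((0.42411723732948303, 0.13722974061965942), (0.017815953120589256, 0.014900035224854946), 6.8779120445251465)
1.45 [0.4222586  0.13995769 0.20039423]
move mm [ -0.2  -1.  117.4] deg [ 0.01 -0.01  0.05]
```

View pics/w1.png

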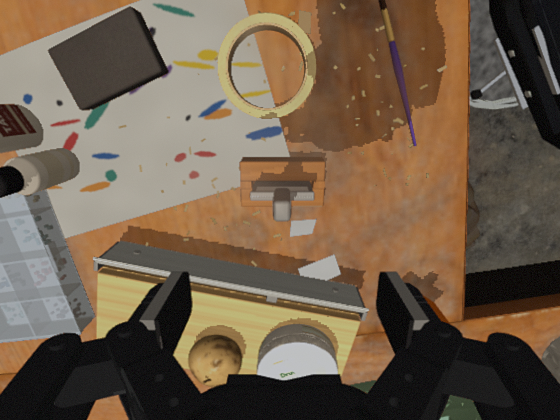

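The wrist view shows the tab at (282,204), centred between the stand's ends. It agrees with the top view to about 1.5 mm, so I'm descending and gripping.

Emit:
{"name": "step_arm", "arguments": {
  "series": [
    [[-0.5,-1.8,40,0,0,0],[-0.7,-1.8,75,0,0,0],[-0.7,-1.8,100,0,0,0],[-0.7,-1.8,112,0,0,0],[-0.7,-1.8,117,0,0,0],[-0.7,-1.8,117,0,0,0],[-0.7,-1.8,117,0,0,0]]
  ]
}}

```text
t: 2.15
eef_pos: [0.4242, 0.1379, 0.0848]
orientation: [[-0.994, -0.112, 0.002], [-0.112, 0.994, 0.001], [-0.002, 0.0, -1.0]]
wrist_force: [1.1, -0.4, 0.9]
finger_gap: 0.998
gripper_force: 0.0
```

Emit:
{"name": "step_arm", "arguments": {
  "series": [
    [[0,0,0,0,0,0],[0,0,0,0,0,0],[0,0,0,0,0,0],[0,0,0,0,0,0],[0,0,0,0,0,0],[0,0,0,0,0,0],[0,0,0,0,0,0],[0,0,0,0,0,0],[0,0,0,0,0,0],[0,0,0,0,0,0]]
  ],
  "fingers": 0,
  "grip_force": 70
}}

```text
t: 3.15
eef_pos: [0.4237, 0.1375, 0.0836]
orientation: [[-0.994, -0.112, 0.0], [-0.112, 0.994, 0.0], [-0.0, 0.0, -1.0]]
wrist_force: [0.4, 0.2, 3.1]
finger_gap: 0.141
gripper_force: 69.7
```

Emit:
{"name": "step_arm", "arguments": {
  "series": [
    [[0,0,-8,0,0,0],[0,0,-22,0,0,0],[0,0,-45,0,0,0],[0,0,-70,0,0,0],[0,0,-85,0,0,0],[0,0,-90,0,0,0],[0,0,-90,0,0,0],[0,0,-90,0,0,0]]
  ]
}}

```text
t: 3.95
eef_pos: [0.4234, 0.1373, 0.1728]
orientation: [[-0.994, -0.112, -0.001], [-0.112, 0.994, -0.0], [0.001, -0.0, -1.0]]
wrist_force: [0.0, 0.4, -0.5]
finger_gap: 0.137
gripper_force: 69.2
```

Run:
```python
from h import *
s=r.get_state();e=s['eef_pos'];print(s['t'],e,s['wrist_force'],s['finger_gap'])
d=cam('side'); save(d,'s1.png'); P=cloud(d); z=P[:,:,2]
m=(abs(P[:,:,0]-e[0])<.03)&(abs(P[:,:,1]-e[1])<.045)&(z>.06)&(z<e[2]-.02)
q=P[m]; print(len(q),q.min(0),q.max(0))
u=np.where(m); print(u[1].min(),u[1].max(),u[0].min(),u[0].max())
for lo in np.arange(.09,.155,.01):
    k=(q[:,2]>lo)&(q[:,2]<lo+.01); print(round(lo,3),k.sum(),q[k].min(0).round(4) if k.sum() else '',q[k].max(0).round(4) if k.sum() else '')
a,b=max(u[0].min()-40,0),u[0].max()+60; c,f=max(u[1].min()-70,0),u[1].max()+70
cv2.imwrite('pics/s1c.png',cv2.resize(d['image'][a:b,c:f,::-1],None,fx=3,fy=3)[:600,:800])
S=np.load('shelf.npy'); R2=np.array([[np.cos(S[2]),-np.sin(S[2])],[np.sin(S[2]),np.cos(S[2])]])
t=S[:2]+R2@[0,-.085]; go(t[0],t[1],.174,90-5.6)
```

```text
3.95 [0.42336038 0.13733036 0.1727762 ] [ 0.01465284  0.44943325 -0.54356066] 0.13695103591469854
426 [0.41852906 0.10678449 0.10019517] [0.43025093 0.16937183 0.15274211]
330 346 171 211
0.09 0  
0.1 70 [0.4195 0.1114 0.1002] [0.4298 0.1678 0.1099]
0.11 81 [0.4187 0.1078 0.1102] [0.4299 0.1686 0.1199]
0.12 82 [0.4185 0.1068 0.1202] [0.4302 0.1689 0.1298]
0.13 82 [0.4192 0.1096 0.1301] [0.4303 0.1685 0.14  ]
0.14 84 [0.4191 0.1077 0.1403] [0.4301 0.1694 0.1498]
0.15 27 [0.4189 0.1115 0.1501] [0.4297 0.1684 0.1527]
move mm [-101.5 -137.4   -1.6] deg [-0.02 -0.08 12.03]
```

View pics/s1c.png

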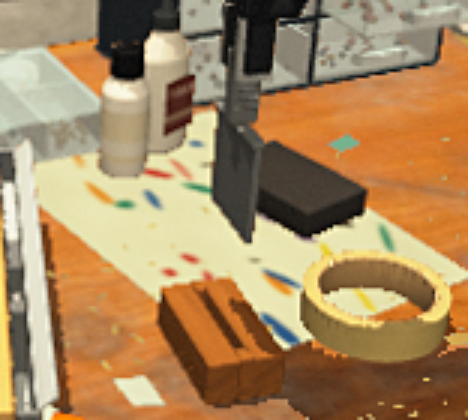

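The holder hangs upright in the fingers, clear of the stand, with its foot at z of about 0.10. Next I'll move to hover above the ledge, aiming 1 mm toward the front.

Emit:
{"name": "step_arm", "arguments": {
  "series": [
    [[-12,-16,-1,0,0,1.5],[-30,-41,-1.5,0,0,3.5],[-50,-69,-1.5,0,0,6],[-70,-96,-1.5,0,0,8.5],[-88,-120,-1.5,0,0,10.5],[-98,-134,-1.5,0,0,12],[-100.5,-137.4,-1.5,0,0,12],[-100.5,-137.4,-1.5,0,0,12],[-100.5,-137.4,-1.5,0,0,12],[-100.5,-137.4,-1.5,0,0,12]]
  ]
}}

```text
t: 5.0
eef_pos: [0.5383, 0.0129, 0.1751]
orientation: [[-0.995, 0.096, 0.0], [0.096, 0.995, 0.0], [-0.0, 0.0, -1.0]]
wrist_force: [-0.1, -0.4, -0.7]
finger_gap: 0.139
gripper_force: 69.2
```

Run:
```python
from h import *
s=r.get_state();e=s['eef_pos'];print(s['t'],e,s['orientation'].round(4).tolist(),s['wrist_force'])
S=np.load('shelf.npy'); R2=np.array([[np.cos(S[2]),-np.sin(S[2])],[np.sin(S[2]),np.cos(S[2])]])
F=lambda q:np.c_[(q[:,:2]-S[:2])@R2,q[:,2]]
print('tcp in shelf',F(e[None]))
for n in('wrist','side','top'):
    d=cam(n); save(d,n+'2.png'); q=F(cloud(d).reshape(-1,3)).reshape(420,560,3)
    x,y,z=q[...,0],q[...,1],q[...,2]
    print(n)
    for nm,m in (('blade',(abs(x)<.015)&(abs(y+.085)<.036)&(z>.104)&(z<.155)),('blade low',(abs(x)<.015)&(abs(y+.085)<.036)&(z>.09)&(z<.12)),('flare',(x<.004)&(x>-.025)&(abs(y)<.14)&(z>.058)&(z<.068)),('board y<-.1',(x>-.01)&(x<.03)&(y>-.14)&(y<-.1)&(abs(z-.055)<.004)),('board y>-.03',(x>-.01)&(x<.03)&(y<.1)&(y>-.03)&(abs(z-.055)<.004)),('stand-in ledge',(abs(x)<.004)&(abs(y+.1)<.03)&(abs(z-.034)<.005))):
        if m.sum()>5: print(nm,m.sum(),'x pct',np.percentile(x[m],[2,50,98]).round(4),'y',np.percentile(y[m],[1,99]).round(4),'z',np.percentile(z[m],[1,99]).round(4))
```

```text
5.0 [0.53833314 0.01294325 0.17512686] [[-0.9954, 0.0957, 0.0002], [0.0957, 0.9954, 0.0001], [-0.0002, 0.0001, -1.0]] [-0.0643467  -0.4124589  -0.71848909]
tcp in shelf [[-0.00119285 -0.08425391  0.17512686]]
wrist
blade 2104 x pct [-0.0039 -0.0028 -0.0022] y [-0.1135 -0.0555] z [0.1049 0.1548]
blade low 545 x pct [-0.0031 -0.0027 -0.0021] y [-0.1133 -0.0554] z [0.1044 0.1196]
flare 2879 x pct [-0.0183 -0.014  -0.0084] y [-0.1371  0.1374] z [0.0581 0.0662]
board y<-.1 815 x pct [-0.0088  0.0111  0.0288] y [-0.1397 -0.1008] z [0.0522 0.0588]
board y>-.03 3756 x pct [-0.0086  0.0143  0.0292] y [-0.0288  0.0982] z [0.0519 0.0586]
stand-in ledge 262 x pct [-0.      0.0021  0.004 ] y [-0.129  -0.0705] z [0.0332 0.037 ]
side
blade 95 x pct [-0.0022  0.0002  0.0029] y [-0.0837 -0.0521] z [0.1041 0.1545]
blade low 29 x pct [-0.0022 -0.0001  0.0028] y [-0.0814 -0.0527] z [0.1041 0.1186]
flare 438 x pct [-0.0174 -0.0128 -0.0075] y [-0.1352  0.1369] z [0.0581 0.0664]
board y<-.1 122 x pct [-0.0076  0.0166  0.0299] y [-0.1396 -0.1007] z [0.0541 0.0587]
board y>-.03 497 x pct [-0.009   0.0126  0.0289] y [-0.0289  0.0987] z [0.0524 0.0586]
stand-in ledge 56 x pct [-0.0038 -0.0004  0.0035] y [-0.1292 -0.0717] z [0.0328 0.0368]
top
blade 183 x pct [-0.0046 -0.003  -0.001 ] y [-0.111  -0.0532] z [0.1042 0.1534]
blade low 90 x pct [-0.0047 -0.004  -0.0021] y [-0.1119 -0.0532] z [0.1036 0.1199]
flare 680 x pct [-0.0196 -0.0158 -0.01  ] y [-0.1369  0.1372] z [0.0581 0.0662]
board y<-.1 35 x pct [-0.0098 -0.0084  0.006 ] y [-0.1389 -0.1018] z [0.0527 0.0583]
board y>-.03 1046 x pct [-0.0096  0.0146  0.0291] y [-0.0288  0.0977] z [0.0515 0.0583]
stand-in ledge 122 x pct [-0.0038 -0.0005  0.0023] y [-0.1286 -0.0714] z [0.0308 0.0387]
```

View pics/wrist2.png

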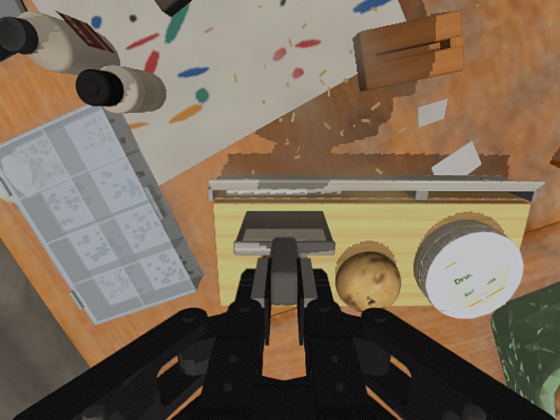

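The wrist view shows the blade parallel to the channel, with its edge at (240-335, 245). The pocket and stop block are visible at about (385-428, 197). The blade centre is within 0.5 mm of the channel centreline, so I'm lowering it now.

Emit:
{"name": "step_arm", "arguments": {
  "series": [
    [[0.3,0,10,0,0,0],[0.5,0,25,0,0,0],[0.5,0,33,0,0,0],[0.5,0,37,0,0,0],[0.5,0,41,0,0,0],[0.5,0,45,0,0,0],[0.5,0,48,0,0,0],[0.5,0,48,0,0,0]]
  ]
}}

```text
t: 5.95
eef_pos: [0.5382, 0.0122, 0.1266]
orientation: [[-0.995, 0.097, -0.0], [0.097, 0.995, -0.0], [0.0, -0.0, -1.0]]
wrist_force: [0.2, -0.4, -0.0]
finger_gap: 0.142
gripper_force: 69.2
```

Emit:
{"name": "step_arm", "arguments": {
  "series": [
    [[0,0,4,0,0,0],[0,0,8,0,0,0],[0,0,12,0,0,0],[0,0,15,0,0,0],[0,0,16,0,0,0],[0,0,16,0,0,0],[0,0,16,0,0,0]]
  ]
}}

```text
t: 6.65
eef_pos: [0.5384, 0.0122, 0.111]
orientation: [[-0.995, 0.097, 0.0], [0.097, 0.995, -0.0], [-0.0, 0.0, -1.0]]
wrist_force: [-1.1, 0.2, 0.1]
finger_gap: 0.139
gripper_force: 69.2
```

No contact yet and the foot is about 3 mm above the ledge, which is in the required height band. I'm sliding left along the channel.

Emit:
{"name": "step_arm", "arguments": {
  "series": [
    [[0,3,0,0,0,0],[0,8,0,0,0,0],[0,14,0,0,0,0],[0,20,0,0,0,0],[0,26,0,0,0,0],[0,32,0,0,0,0],[0,38,0,0,0,0],[0,44,0,0,0,0],[0,50,0,0,0,0],[0,56,0,0,0,0],[0,62,0,0,0,0],[0,67,0,0,0,0],[0,70,0,0,0,0],[0,70,0,0,0,0],[0,70,0,0,0,0]]
  ]
}}

```text
t: 8.15
eef_pos: [0.5451, 0.0818, 0.1109]
orientation: [[-0.995, 0.097, -0.0], [0.097, 0.995, -0.0], [0.0, -0.0, -1.0]]
wrist_force: [0.1, 0.2, -1.7]
finger_gap: 0.14
gripper_force: 69.2
```

Emit:
{"name": "step_arm", "arguments": {
  "series": [
    [[0,2,0,0,0,0],[0,4,0,0,0,0],[0,6,0,0,0,0],[0,8,0,0,0,0],[0,10,0,0,0,0],[0,11,0,0,0,0],[0,12,0,0,0,0],[0,12,0,0,0,0],[0,12,0,0,0,0]]
  ]
}}

```text
t: 9.05
eef_pos: [0.5463, 0.0938, 0.1109]
orientation: [[-0.995, 0.097, -0.0], [0.097, 0.995, -0.0], [0.0, -0.0, -1.0]]
wrist_force: [0.1, -0.0, -0.7]
finger_gap: 0.144
gripper_force: 69.2
```

Shelf y is now about -3 mm, still with no contact. I'm continuing in small steps.

Emit:
{"name": "step_arm", "arguments": {
  "series": [
    [[0,1,0,0,0,0],[0,2,0,0,0,0],[0,3,0,0,0,0],[0,4,0,0,0,0],[0,5,0,0,0,0],[0,5,0,0,0,0]]
  ]
}}

```text
t: 9.65
eef_pos: [0.5468, 0.0989, 0.1109]
orientation: [[-0.995, 0.097, -0.0], [0.097, 0.995, 0.0], [0.0, 0.0, -1.0]]
wrist_force: [0.9, 0.3, -0.7]
finger_gap: 0.14
gripper_force: 69.2
```

Emit:
{"name": "step_arm", "arguments": {
  "series": [
    [[0,1,0,0,0,0],[0,2,0,0,0,0],[0,3,0,0,0,0],[0,3,0,0,0,0]]
  ]
}}

```text
t: 10.05
eef_pos: [0.5471, 0.1019, 0.1109]
orientation: [[-0.995, 0.097, 0.0], [0.097, 0.995, 0.0], [0.0, 0.0, -1.0]]
wrist_force: [0.4, 0.1, -1.0]
finger_gap: 0.139
gripper_force: 69.2
```

Emit:
{"name": "step_arm", "arguments": {
  "series": [
    [[0,1,0,0,0,0],[0,2,0,0,0,0],[0,3,0,0,0,0],[0,3,0,0,0,0]]
  ]
}}

```text
t: 10.45
eef_pos: [0.5474, 0.1046, 0.1109]
orientation: [[-0.995, 0.097, 0.0], [0.097, 0.995, -0.0], [-0.0, -0.0, -1.0]]
wrist_force: [0.7, -0.5, 0.1]
finger_gap: 0.139
gripper_force: 69.3
```

Emit:
{"name": "step_arm", "arguments": {
  "series": [
    [[0,1,0,0,0,0],[0,2,0,0,0,0],[0,2,0,0,0,0]]
  ]
}}

```text
t: 10.75
eef_pos: [0.5476, 0.106, 0.1111]
orientation: [[-0.995, 0.098, 0.0], [0.098, 0.995, -0.002], [-0.0, -0.002, -1.0]]
wrist_force: [0.1, -5.5, 1.0]
finger_gap: 0.137
gripper_force: 69.5
```

The stop is felt, with -5.5 N in y. I'm backing off about 2 mm from the commanded position and pressing down.

Emit:
{"name": "step_arm", "arguments": {
  "series": [
    [[0,-1,0,0,0,0],[0,-2.4,0,0,0,0],[0,-2.4,3,0,0,0],[0,-2.4,6,0,0,0],[0,-2.4,9,0,0,0],[0,-2.4,11,0,0,0],[0,-2.4,11,0,0,0]]
  ]
}}

```text
t: 11.45
eef_pos: [0.5471, 0.1044, 0.0994]
orientation: [[-0.995, 0.097, -0.001], [0.097, 0.995, 0.0], [0.001, 0.0, -1.0]]
wrist_force: [-0.2, -1.3, -1.0]
finger_gap: 0.14
gripper_force: 69.2
```

Emit:
{"name": "step_arm", "arguments": {
  "series": [
    [[0,0,2,0,0,0],[0,0,4,0,0,0],[0,0,6,0,0,0],[0,0,8,0,0,0],[0,0,8,0,0,0],[0,0,8,0,0,0]]
  ]
}}

```text
t: 12.05
eef_pos: [0.5476, 0.1044, 0.0924]
orientation: [[-0.995, 0.097, 0.001], [0.097, 0.995, 0.0], [-0.001, 0.0, -1.0]]
wrist_force: [-1.1, -0.2, 7.1]
finger_gap: 0.142
gripper_force: 70.0
```

The clip is pressing back with about 7 N. I'm pushing on until it meets the solid floor.

Emit:
{"name": "step_arm", "arguments": {
  "series": [
    [[0,0,1,0,0,0],[0,0,2,0,0,0],[0,0,3,0,0,0],[0,0,4,0,0,0],[0,0,4,0,0,0],[0,0,4,0,0,0]]
  ]
}}

```text
t: 12.65
eef_pos: [0.5481, 0.1045, 0.0896]
orientation: [[-0.995, 0.097, 0.003], [0.097, 0.995, 0.001], [-0.003, 0.001, -1.0]]
wrist_force: [-1.6, -0.6, 12.1]
finger_gap: 0.142
gripper_force: 70.8
```

Emit:
{"name": "step_arm", "arguments": {
  "series": [
    [[0,0,1,0,0,0],[0,0,1.5,0,0,0],[0,0,1.5,0,0,0],[0,0,1.5,0,0,0],[0,0,1.5,0,0,0]]
  ]
}}

```text
t: 13.15
eef_pos: [0.5486, 0.1045, 0.0895]
orientation: [[-0.995, 0.097, 0.005], [0.097, 0.995, 0.001], [-0.005, 0.001, -1.0]]
wrist_force: [-3.0, -1.0, 20.0]
finger_gap: 0.141
gripper_force: 71.9
```

Run:
```python
from h import *
s=r.get_state();print(s['t'],s['eef_pos'],s['wrist_force'],s['gripper_force'],abs(s['qvel']).max())
S=np.load('shelf.npy'); R2=np.array([[np.cos(S[2]),-np.sin(S[2])],[np.sin(S[2]),np.cos(S[2])]])
print((s['eef_pos'][:2]-S[:2])@R2)
d=cam('wrist'); save(d,'w3.png'); P=cloud(d); q=(P[...,:2]-S[:2])@R2; z=P[...,2]
m=(abs(q[...,0])<.012)&(abs(q[...,1]-.005)<.04)&(z>.06)&(z<.1)
for lo in(.065,.07,.075,.08,.085):
    k=m&(z>lo)&(z<lo+.005); print(lo,k.sum(), np.median(q[k],0) if k.any() else '', np.percentile(q[k][:,1],[1,99]) if k.any() else '')
```

```text
13.15 [0.54864844 0.10447307 0.08947656] [-2.99922945 -1.04460163 20.0105073 ] 71.94391250610352 0.12051196403623975
[0.00014011 0.00784569]
0.065 305 [-0.00288735  0.00638571] [-0.02193308  0.03592748]
0.07 280 [-0.0028371   0.00761471] [-0.02153077  0.03617919]
0.075 131 [-0.00284837  0.01421512] [-0.01976236  0.0356387 ]
0.08 1112 [-4.24770354e-04 -1.11192693e-06] [-0.02207448  0.03662185]
0.085 68 [-0.00825528  0.00726609] [0.0002883  0.01394899]
```

View pics/w3.png

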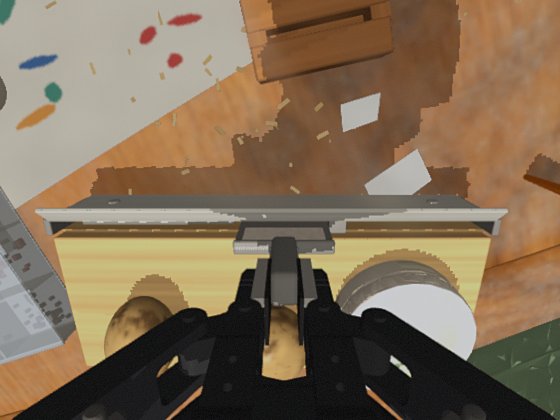

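The wrist view shows the holder's blade at (235-333, 240) behind the lip, right beside the stop block at (340,226), with the pot and gourds untouched. The shoulder is at z = 0.082 and the push has risen stiffly to 20 N, so it is fully home.

```bash
python3 -c "
from h import *
print(r.sign_off())"
```

```text
the job is handed in; nothing more can be done
None
```

I handed the job in at about 13 s with the holder pressed home on the pocket floor next to the stop, still gripped by its tab, and the pot and gourds left untouched; the sign-off returned no verdict.

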